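# Tilt a pile of plates into the nest box under its lip

### The arm

A 6-joint arm with a two-finger parallel gripper is mounted at the origin on the work surface. World frame = base frame: x ahead of the robot, y to its left, z up, the work surface at z = 0. Lengths are in m, angles in degrees, forces in N, time in s.
With the tool pointing down it reaches from about 0.35 to 0.85 m from the base axis. Payload 8.1 kg.
Tool frame: the origin (TCP) lies midway between the tips of the shut fingers; the grasp point (between the pads) lies 19 mm behind it (arm.grasp_offset is the distance from the TCP to the grasp point, in m); z points along the fingers, y is the direction in which the jaws open and shut (so a half turn about z gives the same grasp; the last joint's range is limited). The gripper opens to 85 mm and grips with 20 to 120 N. Pads are 22 mm wide; open, the fingers measure 114 mm over their backs; the gripper's body (76 mm by 85 mm) begins 54 mm behind the grasp point. The pads swing forward as they close: fully open they stand 13 mm farther back than shut.
Start: joints at [-78.633, 7.471, 85.268, -0, 87.261, -4.893], TCP at [0.168, -0.576, 0.231] pointing down, gripper open.
Joint ranges: [-169.43, 169.43], [-51.17, 129.36], [1.28, 143.12], [-76.62, 256.62], [0, 156.53], [-152.29, 152.29]. Speed limits (degrees/s): [136.94, 136.94, 159.86, 180, 180, 180].

### API

Orientations are given as [roll, pitch, yaw] about the fixed x, y, z axes, in that order (R = Rz(yaw) Ry(pitch) Rx(roll)).
In Python, from workcell import readout, viewer, ticket, arm gives the robot as it stands. The module is installed in compiled form; this text tells all that it offers.
- The arm moves only by the tool servo_tool, never from a script. Its argument "rows" is a list of rows, each a list of 5 numbers: the shift along the tool's x, y, z in m, then the turn about the tool's z in rad, then the opening, from -1 (shut) to 1 (fully open). In form: [[x, y, z, turn, hand], ...]. A call has 1 to 5 rows; each row shifts and turns the commanded pose from where the row before left it, along the tool's axes as they then stand; what a row does not reach is not made up. A row lasts 1/12 s, in which the tool goes at most 41.7 mm and 7.16 degrees, less where a joint would pass 70% of its speed; a pose out of reach is approached as far as the arm can. A call is refused whole if a number of a shift passes 0.0417 or a number of a turn 0.125, either way. A call with a gripper value outside its range is refused whole. The fingers move at their own pace and stop on an object; "force" is the grip in N (left out, the last holds). Time passes only in rows, so rows that do not move let the fingers close. It gives the time, the measured TCP pose, the force and the opening at its end, in the units of the state.
- readout.get_obs(): the state, without advancing time (a new reading comes with each control period).
- viewer.grab_frame(name): name is "scene" or "top" or "wrist"; returns the picture (420x560x3 uint8, blue, green, red); there is no depth.
- viewer.camera_model(name): a dict with "fx", "fy", "cx", "cy" (pixels), "origin" and "attitude" of the camera in the world. Camera axes: x right, y up, looking along -z (the intrinsics and any distortion apply to the point x, -y, -z); pixel columns grow to the right and rows downward; lengths in m; the calibration is good to about 2 mm. A picture is of the moment at which its call begins: read the wrist's pose just before it. camera_model takes no time and is no camera call; for the wrist camera it gives the pose at the moment of the call.
- ticket.close_job(): hands the job in, once; it reports no verdict.
The state is a dict: "clock": time; "joints": joint angles; "dq": joint speeds; "joint_efforts": joint torques, N m; "ee_pos": TCP position; "tcp_rot": TCP orientation; "force": force on the tool from outside, world axes, zero at the start; "ft_torque": the same for the moment, N m; "gripper_width": finger opening in m.
Only numpy, scipy, OpenCV 4.12 (cv2) and the standard library are available. Lean on these libraries where they do the work, as an engineer would, in place of code of your own. Each camera call takes 0.05 s, during which the arm holds its last target.

### The job

Clear the scrap profile offcut out of the green nest box into the blue scrap bin. Then lift the three aluminium plates off the wooden block together as one pile and, keeping hold of it, tilt it into the green box: one end down first, in under the steel lip, then lower the other end until all three plates lie flat and squarely stacked on the box floor, and let go. Leave the other things on the bench standing and lying where they are.

Things in the scene. Friction and masses are not known exactly. Their poses are not given: they have to be found in the camera images.
- nest_floor (a point): centre of the floor of the fixed, open green nest box, 12 mm above the bench. Inside 115 mm (x) by 59 mm (y), walls 5 mm thick; +x points from the lip end to the low end. The +x end wall and the sides stand 20 mm above the floor. Each long side has wall only 22 mm from each end; the 71 mm finger gap between is open down to the bench, and there the floor is only 46 mm wide
- nest_lip (a point): middle of the free edge of the steel lip of the nest box, on its underside. The lip stands on the -x end wall, is 4 mm thick, 69 mm wide and reaches 10 mm inward over the floor, its underside 30 mm above the floor: this point is 47.5 mm from the floor centre towards -x and 42 mm above the bench
- low_centre (a point): centre of the bottom one of three loose aluminium plates piled on a wooden packing block. Each plate is 110 (x) by 56 (y) by 8 mm thick (z), about 0.125 kg, with dark dots for holes, alike at both ends. Pile 24 mm high, edges flush within about 1 mm. The fixed block, 90 x 36 mm, 20 mm high, lies centred under the pile, long side along the plates
- mid_centre (a point): centre of the middle plate, so the centre of the whole pile at the start (32 mm above the bench); axes as for the bottom plate
- top_centre (a point): centre of the top plate; axes as for the bottom plate
- offcut_centre (a point): centre of the scrap offcut of slotted aluminium profile, 70 mm long (x) by 30 by 30 mm, about 0.07 kg, lying lengthwise on the floor of the nest box at the start
- bin_floor (a point): centre of the inner floor (4 mm above the bench) of the blue open scrap bin, fixed; outside 130 (x) by 170 (y) by 70 mm high, walls 4 mm, plain rim 4 mm wider all round
- oiler: bystander, leave alone: white oil bottle with red cap, upright, 38 mm across, 130 mm tall, origin under its centre
- spray: bystander, leave alone: grey and green spray can, upright, 40 mm across, 140 mm tall, origin under its centre
- jar: bystander, leave alone: glass jar, upright, 64 mm across, 90 mm tall, origin under its centre
- hammer: bystander, leave alone: hammer lying on the bench, about 260 mm long along its x, origin on its underside
- tape: bystander, leave alone: yellow tape roll lying flat, 90 mm across, 24 mm high, origin under its centre
- mug: bystander, leave alone: white mug, 76 mm across, 90 mm tall, handle at its +y, origin under its centre
- wrench: bystander, leave alone: wrench lying on the bench, about 180 mm long along its x, origin on its underside

How it is judged (in metres and radians):
On the way, in this order (a step that is already met when the one before it is completed fails the run):
1. the offcut lies in the blue bin, let go (x of offcut_centre in the frame of bin_floor between -0.062 and 0.062 m and y of offcut_centre in the frame of bin_floor between -0.082 and 0.082 m and z of offcut_centre in the frame of bin_floor between 0 and 0.045 m and contact force between the fingers and offcut below 0.1 N), for 0.2 s.
2. the three plates are lifted together as one pile, at least 3 cm clear of the packing block (height (world z) of low_centre above 0.054 m and height (world z) of mid_centre above 0.062 m and height (world z) of top_centre above 0.07 m and distance between low_centre and top_centre below 0.02 m), for 0.2 s.
3. the held pile is tilted (more than 6 degrees) with its lower end inside the box under the lip (angle between each of low_centre, top_centre's own z axis and vertical above 0.105 rad and x of low_centre in the frame of nest_floor between -0.012 and 0.012 m and y of low_centre in the frame of nest_floor between -0.006 and 0.006 m and z of low_centre in the frame of nest_floor below 0.034 m and contact force between the fingers and plate_low above 0.5 N and distance between low_centre and top_centre below 0.02 m), for 0.05 s.
At the end, for the whole second after the job is handed in: Offcut in the blue bin. Plates at rest in the green box, stacked in order: centres within 5 mm lengthwise and 4 mm sideways of the floor centre, 2.5 mm of stacked height (4, 12, 20 mm), tilted under 2 deg, turned under 3.4 deg. No bystander moved over 3 cm or tipped (x of offcut_centre in the frame of bin_floor between -0.062 and 0.062 m and y of offcut_centre in the frame of bin_floor between -0.082 and 0.082 m and z of offcut_centre in the frame of bin_floor between 0 and 0.045 m and x of low_centre in the frame of nest_floor between -0.005 and 0.005 m and y of low_centre in the frame of nest_floor between -0.004 and 0.004 m and z of low_centre in the frame of nest_floor between 0.0015 and 0.0065 m and angle between each of low_centre, mid_centre, top_centre's own z axis and vertical below 0.035 rad and angle between the x axis of each of low_centre, mid_centre, top_centre and the x axis of nest_floor, either way round below 0.06 rad and linear speed of each of plate_low, plate_mid, plate_top below 0.02 m/s and x of mid_centre in the frame of nest_floor between -0.005 and 0.005 m and y of mid_centre in the frame of nest_floor between -0.004 and 0.004 m and z of mid_centre in the frame of nest_floor between 0.0095 and 0.0145 m and x of top_centre in the frame of nest_floor between -0.005 and 0.005 m and y of top_centre in the frame of nest_floor between -0.004 and 0.004 m and z of top_centre in the frame of nest_floor between 0.0175 and 0.0225 m); the robot touches nothing.
It fails at once if a bystander is pushed more than 3 cm away (distance of any of oiler, spray, jar, hammer, tape, mug, wrench from where it was at the start of the episode above 0.03 m).
It fails at once if an upright bystander is tipped (angle between any of oiler, spray, jar, mug's own z axis and vertical above 0.5 rad).
It also fails if it takes over 72 s, if anything falls off the work surface, if the arm or the gripper's body presses on something with over 40 N, if the wrist force passes 120 N, or if a joint passes its speed limit or range.

## Working session

There is one attempt and no reset: what is moved stays moved. The work goes in short steps, Python scripts to look and compute and a tool call to move; the robot and the scene stay as the last step left them, time stands still between calls to the robot, and variables do not carry over. Pictures are saved under pics/ and viewed, and the job is handed in when it is done.

Besides the shell and the picture viewer there is one more tool, called after "Call:" by a JSON object that holds its "fn" and its "kwargs", one argument or row to a line. servo_tool: Moves the arm, as the interface text tells. Its arguments: {"type":"object","properties":{"rows":{"type":"array","items":{"type":"array","items":{"type":"number"}}},"force":{"type":"number"}},"required":["rows"]}

```bash
mkdir -p pics
python3 - <<'E'
from workcell import readout, viewer, ticket, arm
import cv2
o=readout.get_obs(); print(o)
for n in ("scene","top","wrist"):
    m=viewer.camera_model(n); print(n,m)
    cv2.imwrite(f"pics/{n}0.png",viewer.grab_frame(n))
print(arm.grasp_offset, dir(arm))
E
```

```text
{'clock': 0.0, 'joints': array([-7.86341586e+01,  7.51510327e+00,  8.53302940e+01,  1.14316861e-03,
        8.72622993e+01, -4.89416615e+00]), 'dq': array([-0.00425518, -0.04449127, -0.0316742 , -0.00322155, -0.0162666 ,
        0.11781254]), 'joint_efforts': array([ 3.75429427e-04, -5.69391310e+01, -5.00557745e+01,  6.65975861e-06,
        1.43874538e-02,  2.07130952e-06]), 'ee_pos': array([ 0.16790439, -0.57544352,  0.23023477]), 'tcp_rot': array([-1.79892794e+02, -1.03257698e-02,  1.62599422e+01]), 'force': array([ 0.01241064, -0.58812364,  0.49390047]), 'ft_torque': array([-0.06267368,  0.0648411 , -0.00041237]), 'gripper_width': 0.08505169554906458}
scene {'fx': 454.75771078376624, 'fy': 454.75771078376624, 'cx': 278.3859820600227, 'cy': 209.10295309702164, 'origin': array([ 1.21423895, -0.01676214,  0.95206111]), 'attitude': array([34.22905326, -0.74388115, 95.04600824])}
top {'fx': 534.536866105837, 'fy': 534.536866105837, 'cx': 276.85322728563483, 'cy': 202.6348286442863, 'origin': array([ 0.33812696, -0.07272959,  1.38093011]), 'attitude': array([  9.84038947,   1.69949582, -91.37851949])}
wrist {'fx': 355.37311219485025, 'fy': 355.37311219485025, 'cx': 279.27487356913997, 'cy': 211.2735716106444, 'origin': array([ 0.23872836, -0.55539051,  0.37328063]), 'attitude': array([-1.67244601e+01,  6.24712316e-02, -7.37020191e+01])}
0.0187 ['PlanningError', '__class__', '__delattr__', '__dict__', '__dir__', '__doc__', '__eq__', '__format__', '__ge__', '__getattribute__', '__getstate__', '__gt__', '__hash__', '__init__', '__init_subclass__', '__le__', '__lt__', '__module__', '__ne__', '__new__', '__reduce__', '__reduce_ex__', '__repr__', '__setattr__', '__sizeof__', '__str__', '__subclasshook__', '__weakref__', 'grasp_offset']
```

View pics/scene0.png

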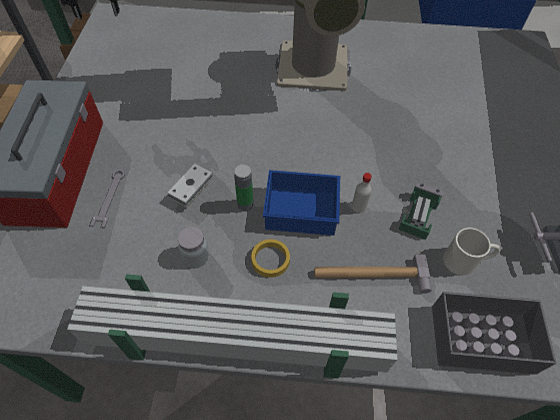

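View pics/top0.png

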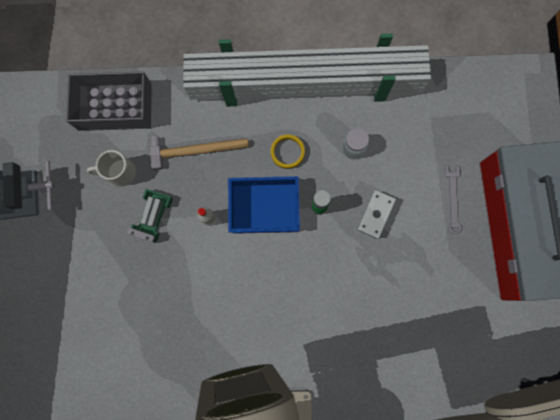

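View pics/wrist0.png

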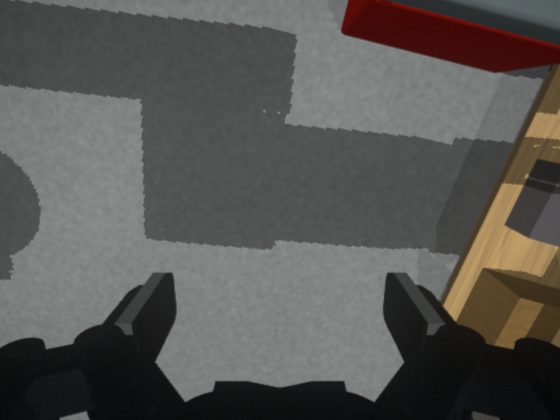

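```bash
cat > h.py <<'E'
import numpy as np, cv2
from scipy.spatial.transform import Rotation as Rn
from workcell import readout, viewer
def R(rpy): return Rn.from_euler('xyz',rpy,degrees=True).as_matrix()
def ray(m,u,v):
    d=np.array([(u-m['cx'])/m['fx'],-(v-m['cy'])/m['fy'],-1.]); return m['origin'],R(m['attitude'])@d
def onz(m,u,v,z):
    o,d=ray(m,u,v); return o+d*(z-o[2])/d[2]
def proj(m,p):
    c=R(m['attitude']).T@(np.asarray(p,float)-m['origin']); return np.array([m['cx']-m['fx']*c[0]/c[2], m['cy']+m['fy']*c[1]/c[2]])
def state():
    o=readout.get_obs(); print('t %.2f'%o['clock'],'tcp',o['ee_pos'].round(4),'rpy',o['tcp_rot'].round(2),'F',o['force'].round(1),'w %.4f'%o['gripper_width'],'q',o['joints'].round(1)); return o
def crop(src,x0,y0,x1,y1,k,name):
    cv2.imwrite(name,cv2.resize(src[y0:y1,x0:x1],None,fx=k,fy=k,interpolation=cv2.INTER_CUBIC))
E
python3 - <<'E'
from h import *
t=cv2.imread('pics/top0.png'); s=cv2.imread('pics/scene0.png')
a=cv2.resize(t[170:250,110:210],None,fx=4,fy=4,interpolation=cv2.INTER_CUBIC)
b=cv2.resize(t[170:250,340:440],None,fx=4,fy=4,interpolation=cv2.INTER_CUBIC)
c=cv2.resize(s[170:250,385:485],None,fx=4,fy=4,interpolation=cv2.INTER_CUBIC)
d=cv2.resize(s[145:225,140:240],None,fx=4,fy=4,interpolation=cv2.INTER_CUBIC)
cv2.imwrite('pics/crops0.png',np.clip(1.5*np.vstack([np.hstack([a,b])[:300],np.hstack([c,d])[:300]]),0,255).astype('uint8'))
mt=viewer.camera_model('top'); ms=viewer.camera_model('scene')
for n,p in dict(pile=(378,214),nest=(152,212),bin=(264,205),oiler=(205,215),spray=(322,205),tape=(288,152),mug=(112,168),hamhead=(155,150)).items(): print(n,onz(mt,*p,0.03).round(3))
E
```

```text
pile [ 0.537 -0.295  0.03 ]
nest [0.558 0.284 0.03 ]
bin [ 0.568 -0.005  0.03 ]
oiler [0.547 0.147 0.03 ]
spray [ 0.564 -0.154  0.03 ]
tape [ 0.707 -0.071  0.03 ]
mug [0.678 0.391 0.03 ]
hamhead [0.723 0.279 0.03 ]
```

View pics/crops0.png

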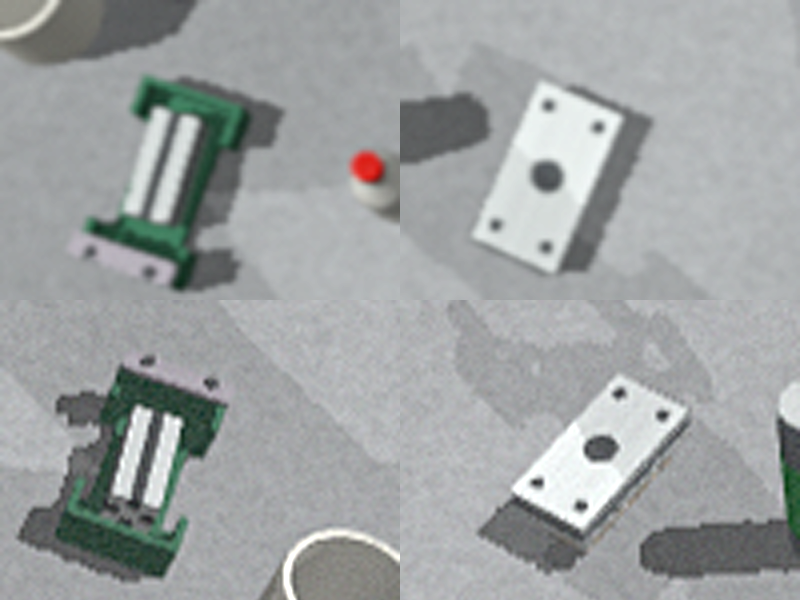

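```bash
cat >> h.py <<'E'
def plan(target,yaw=None):
    """tool-frame shift (m) from measured TCP to world target, and turn (rad)"""
    o=readout.get_obs(); d=R(o['tcp_rot']).T@(np.asarray(target)-o['ee_pos']); n=int(np.ceil(abs(d).max()/0.0417))
    print('shift',d.round(4),'rows>=',n,end=' ')
    if yaw is not None:
        e=(yaw-o['tcp_rot'][2]+180)%360-180; print('turn rad',round(-np.radians(e),4),end='')
    print()
E
python3 - <<'E'
from h import *
mt=viewer.camera_model('top'); ms=viewer.camera_model('scene')
c=[(543-400,80),(625-400,118),(555-400,273),(472-400,237)]
P=np.array([onz(mt,x/4+340,y/4+170,0.044)[:2] for x,y in c]); print('top pile',P.round(4),P.mean(0).round(4))
e=(P[0]+P[1]-P[2]-P[3])/2; print(np.degrees(np.arctan2(e[1],e[0])),np.linalg.norm(e),np.linalg.norm(P[0]-P[1]))
c=[(620-400,375-300),(690-400,410-300),(583-400,530-300),(512-400,490-300)]
P=np.array([onz(ms,x/4+140,y/4+145,0.044)[:2] for x,y in c]); print('scene pile',P.round(4),P.mean(0).round(4))
e=(P[2]+P[3]-P[1]-P[0])/2; print(np.degrees(np.arctan2(e[1],e[0])),np.linalg.norm(e))
# nest: lip top corners in top z=.046 ; far wall outer corners z=.032
L=[onz(mt,x/4+110,y/4+170,.046)[:2] for x,y in [(68,240),(192,270)]]
F=[onz(mt,x/4+110,y/4+170,.032)[:2] for x,y in [(145,75),(248,110)]]
L=np.array(L);F=np.array(F);print(L,F); e=F.mean(0)-L.mean(0); print('nest yaw',np.degrees(np.arctan2(e[1],e[0])),np.linalg.norm(e),L.mean(0),F.mean(0))
plan([0.55,0.28,0.23],158)
E
```

```text
top pile [[ 0.5962 -0.2902]
 [ 0.5702 -0.3404]
 [ 0.4734 -0.2909]
 [ 0.4974 -0.2404]] [ 0.5343 -0.2905]
-26.904947852873896 0.10971378480911449 0.05644437672901034
scene pile [[ 0.4774 -0.2862]
 [ 0.5016 -0.2365]
 [ 0.6002 -0.2853]
 [ 0.5748 -0.3348]] [ 0.5385 -0.2857]
-26.433942695120415 0.10939716637113787
[[0.51138565 0.34282389]
 [0.49013855 0.26344916]] [[0.61953078 0.29945071]
 [0.59446546 0.2320561 ]]
nest yaw -19.386331733682077 0.11262143956834207 [0.5007621  0.30313653] [0.60699812 0.2657534 ]
shift [ 0.6063 -0.7144  0.0016] rows>= 18 turn rad -2.4738
```

Call:
{"fn": "servo_tool", "kwargs": {
  "rows": [
    [0.0243,-0.0286,0,0,1],
    [0.0243,-0.0286,0,0,1],
    [0.0243,-0.0286,0,0,1],
    [0.0243,-0.0286,0,0,1],
    [0.0243,-0.0286,0,0,1]
  ]
}}

```text
clock: 0.57
ee_pos: [0.2448, -0.4029, 0.2307]
tcp_rot: [-180.0, 0.0, 16.2]
force: [0.6, -0.3, 0.1]
gripper_width: 0.0856
```

Call:
{"fn": "servo_tool", "kwargs": {
  "rows": [
    [0.0243,-0.0286,0,0,1],
    [0.0243,-0.0286,0,0,1],
    [0.0243,-0.0286,0,0,1],
    [0.0243,-0.0286,0,0,1],
    [0.0243,-0.0286,0,0,1]
  ]
}}

```text
clock: 0.98
ee_pos: [0.3214, -0.2317, 0.2311]
tcp_rot: [180.0, -0.0, 16.2]
force: [0.6, -0.8, 0.7]
gripper_width: 0.0852
```

Call:
{"fn": "servo_tool", "kwargs": {
  "rows": [
    [0.0243,-0.0286,0,0,1],
    [0.0243,-0.0286,0,0,1],
    [0.0243,-0.0286,0,0,1],
    [0.0243,-0.0286,0,0,1],
    [0.0243,-0.0286,0,0,1]
  ]
}}

```text
clock: 1.4
ee_pos: [0.3981, -0.0602, 0.2313]
tcp_rot: [180.0, -0.0, 16.3]
force: [-0.2, -0.4, 0.7]
gripper_width: 0.0856
```

Call:
{"fn": "servo_tool", "kwargs": {
  "rows": [
    [0.0243,-0.0286,0,0,1],
    [0.0243,-0.0286,0,0,1],
    [0.0243,-0.0286,0,0,1],
    [0.0243,-0.0286,0,0,1],
    [0.0243,-0.0286,0,0,1]
  ]
}}

```text
clock: 1.82
ee_pos: [0.4747, 0.1113, 0.2311]
tcp_rot: [180.0, 0.0, 16.3]
force: [0.3, -0.5, 0.2]
gripper_width: 0.0855
```

Call:
{"fn": "servo_tool", "kwargs": {
  "rows": [
    [0.0243,-0.0286,0,0,1],
    [0.0243,-0.0286,0,0,1],
    [0.0243,-0.0286,0,0,1],
    [0.0243,-0.0286,0,0,1],
    [0.0243,-0.0286,0,0,1]
  ]
}}

```text
clock: 2.23
ee_pos: [0.5512, 0.2824, 0.2307]
tcp_rot: [180.0, 0.0, 16.3]
force: [0.7, -0.3, 0.6]
gripper_width: 0.0853
```

Call:
{"fn": "servo_tool", "kwargs": {
  "rows": [
    [0,0,0,-0.125,1],
    [0,0,0,-0.125,1],
    [0,0,0,-0.125,1],
    [0,0,0,-0.125,1],
    [0,0,0,-0.125,1]
  ]
}}

```text
clock: 2.65
ee_pos: [0.5508, 0.2806, 0.2306]
tcp_rot: [-180.0, 0.1, 52.4]
force: [0.3, 0.3, -0.5]
gripper_width: 0.0857
```

Call:
{"fn": "servo_tool", "kwargs": {
  "rows": [
    [0,0,0,-0.125,1],
    [0,0,0,-0.125,1],
    [0,0,0,-0.125,1],
    [0,0,0,-0.125,1],
    [0,0,0,-0.125,1]
  ]
}}

```text
clock: 3.07
ee_pos: [0.5508, 0.2804, 0.2308]
tcp_rot: [-180.0, 0.0, 88.2]
force: [-0.8, -0.2, -0.1]
gripper_width: 0.0854
```

Call:
{"fn": "servo_tool", "kwargs": {
  "rows": [
    [0,0,0,-0.125,1],
    [0,0,0,-0.125,1],
    [0,0,0,-0.125,1],
    [0,0,0,-0.125,1],
    [0,0,0,-0.125,1]
  ]
}}

```text
clock: 3.48
ee_pos: [0.5508, 0.2804, 0.2308]
tcp_rot: [-180.0, -0.0, 124.0]
force: [0.6, 0.6, -0.8]
gripper_width: 0.0851
```

Call:
{"fn": "servo_tool", "kwargs": {
  "rows": [
    [0,0,0,-0.125,1],
    [0,0,0,-0.125,1],
    [0,0,0,-0.125,1],
    [0,0,0,-0.125,1],
    [0,0,0,-0.03,1]
  ]
}}

```text
clock: 3.9
ee_pos: [0.5508, 0.2804, 0.2308]
tcp_rot: [-180.0, -0.0, 154.5]
force: [-1.1, 1.1, 0.0]
gripper_width: 0.0851
```

Run:
```python
from h import *
state(); m=viewer.camera_model('wrist'); f=viewer.grab_frame('wrist'); cv2.imwrite('pics/w1.png',f); np.save('w1.npy',m,allow_pickle=True); print(m)
```

```text
t 3.90 tcp [0.5508 0.2804 0.2308] rpy [-1.7996e+02 -4.0000e-02  1.5450e+02] F [-1.1  1.1  0. ] w 0.0851 q [ 22.2  10.3  82.2   0.   87.6 -42.3]
{'fx': 355.37311219485025, 'fy': 355.37311219485025, 'cx': 279.27487356913997, 'cy': 211.2735716106444, 'origin': array([0.48465177, 0.31187815, 0.37378246]), 'attitude': array([-1.68104011e+01,  2.72832700e-02,  6.45340396e+01])}
```

View pics/w1.png

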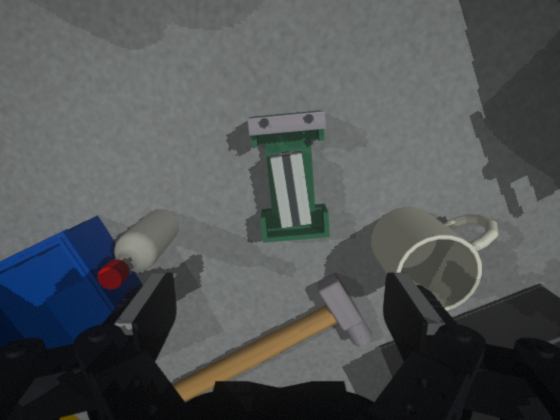

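Run:
```python
from h import *
f=cv2.imread('pics/w1.png'); f=np.clip(1.6*f.astype(float),0,255).astype('uint8')
crop(f,235,102,345,247,4,'pics/w1c.png')
```

```text
(no output)
```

View pics/w1c.png

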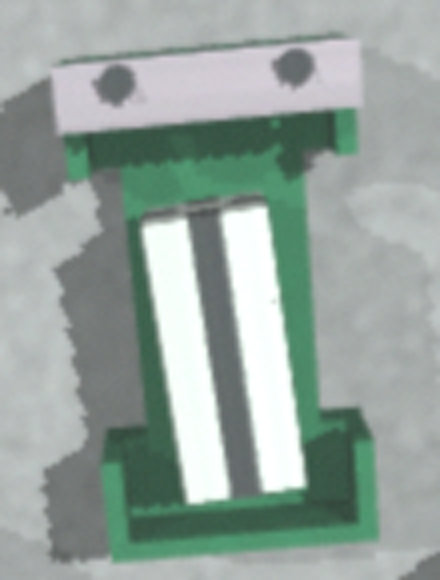

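Run:
```python
from h import *
m=np.load('w1.npy',allow_pickle=True).item()
g=lambda pts,z:np.array([onz(m,235+x/4-.375,102+y/4-.375,z)[:2] for x,y in pts])
ang=lambda e:np.degrees(np.arctan2(e[1],e[0]))
O=g([(142,220),(268,207),(305,488),(186,503)],.042); e=(O[2]+O[3]-O[0]-O[1])/2
print('offcut',O.mean(0).round(4),ang(e),np.linalg.norm(e),np.linalg.norm(O[0]-O[1]))
L=g([(60,132),(360,107)],.046); L2=g([(52,66),(357,40)],.046); F=g([(112,562),(378,540)],.032)
for n,q in(('L',L),('L2',L2),('F',F)):
    d=q[0]-q[1]; print(n,q.mean(0).round(4),ang(d)-90,np.linalg.norm(d))
Fm=F.mean(0); Lm=L.mean(0); e=Fm-Lm; print('axis',ang(e),np.linalg.norm(e),'expect .110')
u=e/np.linalg.norm(e); print('nest from L',Lm+u*.0475,'from F',Fm-u*.0625)
S=g([(105,430),(112,562),(372,410),(378,540)],.032); print(ang(S[1]-S[0]),ang(S[3]-S[2]))
```

```text
offcut [0.5619 0.2875] -16.970876515106717 0.07015608671937865 0.02945745744158949
L [0.5091 0.3078] -200.80082112361666 0.06786420515876389
L2 [0.4955 0.3128] -200.75792565897598 0.06810438843698446
F [0.6124 0.2697] -200.39098117276927 0.06863146741718051
axis -20.2555558543891 0.1100937696967783 expect .110
nest from L [0.55367853 0.29136003] from F [0.5537665  0.29132757]
-23.410839124153622 -20.676158675665892
```

Run:
```python
from h import *
plan([.5619,.2875,.016],163)
# after turn shift
d=np.array([.5619,.2875,.016])-readout.get_obs()['ee_pos']; print(R([180,0,163]).T@d)
```

```text
shift [-0.0071  0.0113  0.2148] rows>= 6 turn rad -0.151
[-0.00856974  0.01001834  0.21480797]
```

Call:
{"fn": "servo_tool", "kwargs": {
  "rows": [
    [0,0,0,-0.0755,1],
    [0,0,0,-0.0755,1],
    [-0.0086,0.01,0.03,0,1],
    [0,0,0.04,0,1],
    [0,0,0.04,0,1]
  ]
}}

```text
clock: 4.37
ee_pos: [0.5636, 0.2882, 0.1215]
tcp_rot: [179.9, 0.2, 162.6]
force: [-0.8, -0.1, -1.0]
gripper_width: 0.0854
```

Call:
{"fn": "servo_tool", "kwargs": {
  "rows": [
    [0,0,0.035,0,1],
    [0,0,0.03,0,1],
    [0,0,0.025,0,1],
    [0,0,0.0148,0,1],
    [0,0,0,0,1]
  ]
}}

```text
clock: 4.78
ee_pos: [0.559, 0.2861, 0.0118]
tcp_rot: [-179.7, -0.3, 162.7]
force: [-0.8, -0.0, -0.5]
gripper_width: 0.0853
```

Call:
{"fn": "servo_tool", "kwargs": {
  "rows": [
    [0,0,0,0,-1],
    [0,0,0,0,-1],
    [0,0,0,0,-1],
    [0,0,0,0,-1],
    [0,0,0,0,-1]
  ],
  "force": 30
}}

```text
clock: 5.2
ee_pos: [0.5636, 0.2881, 0.0186]
tcp_rot: [179.9, 0.1, 162.7]
force: [1.1, 0.3, 1.1]
gripper_width: 0.0297
```

Call:
{"fn": "servo_tool", "kwargs": {
  "rows": [
    [0,0,0,0,-1],
    [0,0,0,0,-1],
    [0,0,-0.005,0,-1],
    [0,0,-0.01,0,-1]
  ]
}}

```text
clock: 5.53
ee_pos: [0.5612, 0.2871, 0.0308]
tcp_rot: [-179.9, -0.1, 162.7]
force: [-0.1, -0.9, -0.7]
gripper_width: 0.0296
```

Run:
```python
from h import *
state(); f=viewer.grab_frame('wrist'); cv2.imwrite('pics/w2.png',f)
# bin in the first top view
t=cv2.imread('pics/top0.png'); hsv=cv2.cvtColor(t,cv2.COLOR_BGR2HSV); k=cv2.inRange(hsv,(105,150,40),(130,255,255))
cs=max(cv2.findContours(k,0,2)[0],key=cv2.contourArea); r=cv2.minAreaRect(cs); print(r)
m=viewer.camera_model('top'); b=cv2.boxPoints(r); P=np.array([onz(m,*p,.07)[:2] for p in b]); print(P.round(3),P.mean(0))
```

```text
t 5.53 tcp [0.5612 0.2871 0.0308] rpy [-1.7991e+02 -1.0000e-01  1.6270e+02] F [-0.1 -0.9 -0.7] w 0.0296 q [ 22.4  22.1  89.9   0.   68.1 -50.3]
((263.10406494140625, 204.3914031982422), (54.349403381347656, 70.94139099121094), 88.78113555908203)
[[ 0.633  0.085]
 [ 0.632 -0.094]
 [ 0.494 -0.093]
 [ 0.496  0.083]] [ 0.56365594 -0.00480917]
```

View pics/w2.png

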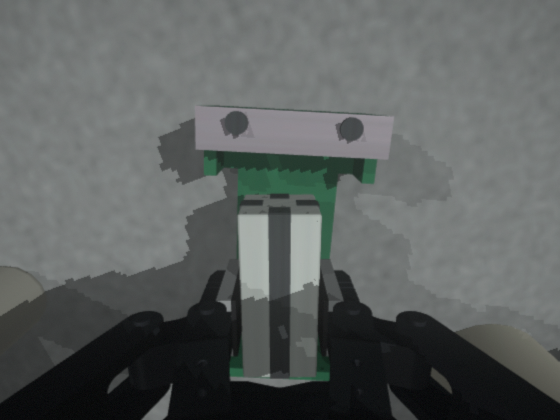

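Call:
{"fn": "servo_tool", "kwargs": {
  "rows": [
    [0,0,-0.03,0,-1],
    [0,0,-0.04,0,-1],
    [0,0,-0.04,0,-1],
    [0,0,-0.04,0,-1],
    [0,0,-0.005,0,-1]
  ]
}}

```text
clock: 6.0
ee_pos: [0.5662, 0.2892, 0.1973]
tcp_rot: [179.5, 0.6, 162.7]
force: [1.2, 1.3, 1.4]
gripper_width: 0.0294
```

Run:
```python
from h import *
state(); plan([.564,-.005,.187])
```

```text
t 6.00 tcp [0.5662 0.2892 0.1973] rpy [179.48   0.62 162.71] F [1.2 1.3 1.4] w 0.0294 q [ 22.4  13.1  82.5   0.   83.6 -50.3]
shift [-0.0852 -0.2817  0.0087] rows>= 7
```

Call:
{"fn": "servo_tool", "kwargs": {
  "rows": [
    [-0.0107,-0.0352,0,0,-1],
    [-0.0107,-0.0352,0,0,-1],
    [-0.0107,-0.0352,0,0,-1],
    [-0.0107,-0.0352,0,0,-1],
    [-0.0107,-0.0352,0,0,-1]
  ]
}}

```text
clock: 6.42
ee_pos: [0.5608, 0.1021, 0.187]
tcp_rot: [180.0, 0.1, 162.7]
force: [0.9, -0.6, -0.2]
gripper_width: 0.0292
```

Call:
{"fn": "servo_tool", "kwargs": {
  "rows": [
    [-0.0107,-0.0352,0,0,-1],
    [-0.0107,-0.0352,0,0,-1],
    [-0.0107,-0.0352,0,0,-1],
    [0,0,0,0,-1],
    [0,0,0.03,0,-1]
  ]
}}

```text
clock: 6.83
ee_pos: [0.5646, -0.0097, 0.1634]
tcp_rot: [179.9, 0.7, 162.5]
force: [1.5, 0.4, 0.6]
gripper_width: 0.0296
```

Call:
{"fn": "servo_tool", "kwargs": {
  "rows": [
    [0,0,0.035,0,-1],
    [0,0,0.035,0,-1],
    [0,0,0.035,0,-1],
    [0,0,0.025,0,-1],
    [0,0,0,0,-1]
  ]
}}

```text
clock: 7.25
ee_pos: [0.5552, -0.0062, 0.0203]
tcp_rot: [-179.9, -0.6, 162.7]
force: [-0.1, 0.3, -1.3]
gripper_width: 0.0294
```

Call:
{"fn": "servo_tool", "kwargs": {
  "rows": [
    [0,0,0,0,0.3],
    [0,0,0,0,0.3],
    [0,0,0,0,0.3],
    [0,0,-0.02,0,0.3],
    [0,0,-0.03,0,0.3]
  ]
}}

```text
clock: 7.67
ee_pos: [0.559, -0.0066, 0.0763]
tcp_rot: [-180.0, -0.2, 162.7]
force: [0.5, 0.0, -0.0]
gripper_width: 0.0554
```

Call:
{"fn": "servo_tool", "kwargs": {
  "rows": [
    [0,0,-0.035,0,0.3],
    [0,0,-0.035,0,0.3],
    [0,0,-0.035,0,1],
    [0,0,-0.035,0,1],
    [0,0,0,0,1]
  ]
}}

```text
clock: 8.08
ee_pos: [0.5652, -0.0072, 0.2288]
tcp_rot: [179.8, 1.0, 162.7]
force: [1.0, -0.3, 1.2]
gripper_width: 0.0851
```

Run:
```python
from h import *
state(); f=viewer.grab_frame('wrist'); cv2.imwrite('pics/w3.png',f)
plan([.500,-.29,.23],153)
```

```text
t 8.08 tcp [ 0.5652 -0.0072  0.2288] rpy [179.8    0.98 162.71] F [ 1.  -0.3  1.2] w 0.0851 q [ -5.9   1.2  92.1   0.   85.7 -78.6]
shift [-0.0228 -0.2892 -0.0054] rows>= 7 turn rad 0.1695
```

View pics/w3.png

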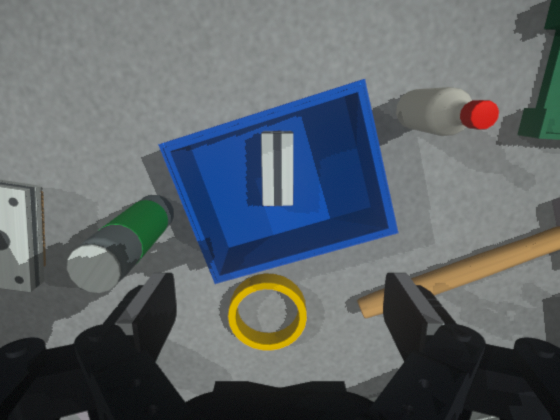

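Call:
{"fn": "servo_tool", "kwargs": {
  "rows": [
    [0.0065,-0.036,0,0,1],
    [0.0065,-0.036,0,0,1],
    [0.0065,-0.036,0,0,1],
    [0.0065,-0.036,0,0,1],
    [0.0065,-0.036,0,0,1]
  ]
}}

```text
clock: 8.55
ee_pos: [0.475, -0.1702, 0.2174]
tcp_rot: [-180.0, 0.1, 162.7]
force: [0.6, -0.9, -0.6]
gripper_width: 0.0854
```

Run:
```python
from h import *
state(); plan([.536,-.288,.23],153)
```

```text
t 8.55 tcp [ 0.475  -0.1702  0.2174] rpy [-1.7998e+02  1.1000e-01  1.6274e+02] F [ 0.6 -0.9 -0.6] w 0.0854 q [-25.5  -7.2 101.4  -0.   85.7 -98.3]
shift [-0.0933 -0.0944 -0.0124] rows>= 3 turn rad 0.1701
```

Call:
{"fn": "servo_tool", "kwargs": {
  "rows": [
    [-0.0233,-0.0236,-0.003,0,1],
    [-0.0233,-0.0236,-0.003,0,1],
    [-0.0233,-0.0236,-0.003,0,1],
    [-0.0233,-0.0236,-0.003,0,1],
    [0,0,0,0.1,1]
  ]
}}

```text
clock: 8.97
ee_pos: [0.5378, -0.2918, 0.2285]
tcp_rot: [-179.9, 0.1, 156.9]
force: [0.9, -0.4, -1.5]
gripper_width: 0.0852
```

Call:
{"fn": "servo_tool", "kwargs": {
  "rows": [
    [0,0,0,0.07,1],
    [0,0,0,0,1],
    [0,0,0,0,1],
    [0,0,0,0,1]
  ]
}}

```text
clock: 9.3
ee_pos: [0.5367, -0.2866, 0.229]
tcp_rot: [-180.0, 0.0, 153.1]
force: [0.6, -0.7, -0.0]
gripper_width: 0.0853
```

Run:
```python
from h import *
state(); m=viewer.camera_model('wrist'); f=viewer.grab_frame('wrist'); cv2.imwrite('pics/w4.png',f); np.save('w4.npy',m,allow_pickle=True)
crop(f,190,100,390,250,4,'pics/w4c.png')
```

```text
t 9.30 tcp [ 0.5367 -0.2866  0.229 ] rpy [-1.8000e+02  5.0000e-02  1.5313e+02] F [ 0.6 -0.7 -0. ] w 0.0853 q [-32.9   8.8  84.1   0.   87.1 -96.1]
```

View pics/w4.png

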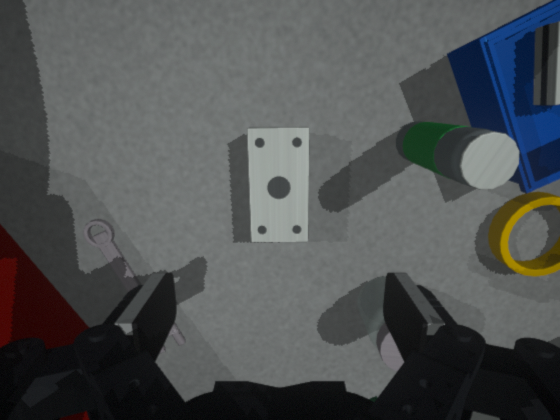

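View pics/w4c.png

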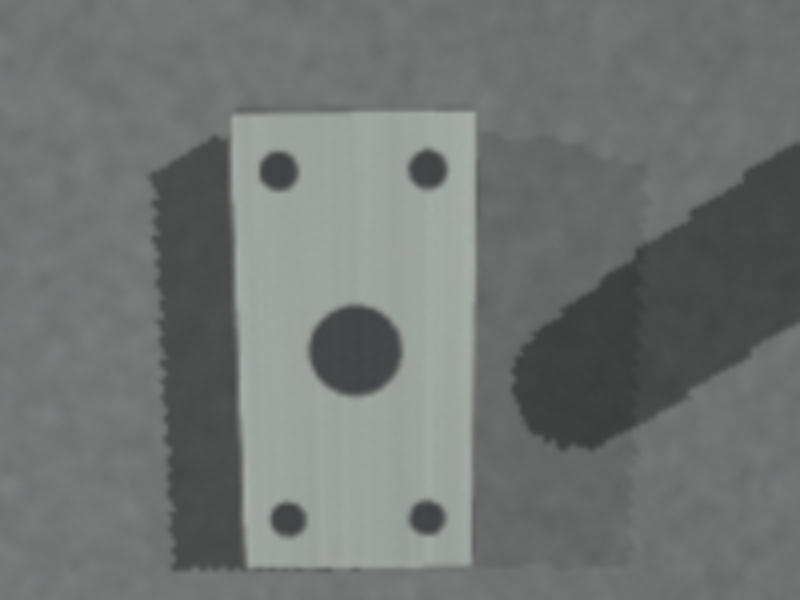

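Run:
```python
from h import *
m=np.load('w4.npy',allow_pickle=True).item()
P=np.array([onz(m,190+x/4-.375,100+y/4-.375,.044)[:2] for x,y in [(231,113),(476,112),(472,567),(246,568),(355,350)]])
H=np.array([onz(m,190+x/4-.375,100+y/4-.375,.044)[:2] for x,y in [(279,171),(428,169),(427,518),(288,519)]])
ang=lambda e:np.degrees(np.arctan2(e[1],e[0]))
for Q in (P,H):
    e=(Q[2]+Q[3]-Q[0]-Q[1])/2; w=(Q[0]+Q[3]-Q[1]-Q[2])/2
    print(Q[:4].mean(0).round(4),ang(e),ang(w),np.linalg.norm(e),np.linalg.norm(w))
print(P[4].round(4)); c=(P[:4].mean(0)+H.mean(0)+P[4])/3; print(c)
plan([*c,.010],180-26.5)
```

```text
[ 0.5386 -0.2883] -26.18380851621317 -116.5850765351959 0.10983782749368676 0.05552698910462026
[ 0.5385 -0.2884] -26.226135650036447 -116.237371401632 0.0841988091612192 0.03397519436027135
[ 0.5383 -0.2885]
[ 0.53846676 -0.2883771 ]
shift [-0.0022 -0.0008  0.219 ] rows>= 6 turn rad -0.0068
```

Call:
{"fn": "servo_tool", "kwargs": {
  "rows": [
    [-0.0022,-0.0008,0.03,-0.01,1],
    [0,0,0.038,0,1],
    [0,0,0.038,0,1],
    [0,0,0.038,0,1],
    [0,0,0.03,0,1]
  ]
}}

```text
clock: 9.77
ee_pos: [0.5372, -0.2874, 0.0518]
tcp_rot: [180.0, -0.1, 153.7]
force: [0.2, 0.0, -0.7]
gripper_width: 0.0855
```

Call:
{"fn": "servo_tool", "kwargs": {
  "rows": [
    [0,0,0.02,0,1],
    [0,0,0.014,0,1],
    [0,0,0.008,0,1],
    [0,0,0.004,0,1],
    [0,0,0,0,1]
  ]
}}

```text
clock: 10.18
ee_pos: [0.5386, -0.2887, 0.0088]
tcp_rot: [-180.0, 0.0, 153.6]
force: [0.5, -0.1, 0.4]
gripper_width: 0.0858
```

Run:
```python
from h import *
state(); m=viewer.camera_model('wrist'); f=viewer.grab_frame('wrist'); cv2.imwrite('pics/w5.png',f); np.save('w5.npy',m,allow_pickle=True)
plan([.53847,-.28838,.009],153.7)
```

```text
t 10.18 tcp [ 0.5386 -0.2887  0.0088] rpy [-1.8000e+02  3.0000e-02  1.5357e+02] F [ 0.5 -0.1  0.4] w 0.0858 q [-33.   21.1  93.8  -0.   65.1 -96.6]
shift [0.0008 0.0003 0.0007] rows>= 1 turn rad -0.0023
```

View pics/w5.png

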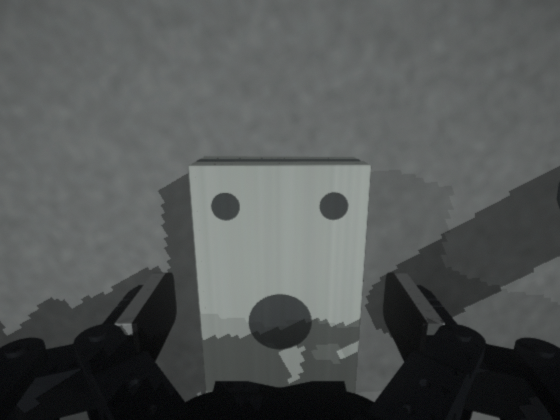

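Call:
{"fn": "servo_tool", "kwargs": {
  "rows": [
    [0,0,0,0,-1],
    [0,0,0,0,-1],
    [0,0,0,0,-1],
    [0,0,0,0,-1],
    [0,0,0,0,-1]
  ],
  "force": 40
}}

```text
clock: 10.65
ee_pos: [0.5392, -0.2893, 0.0101]
tcp_rot: [-180.0, 0.1, 153.5]
force: [-0.6, 0.4, 6.0]
gripper_width: 0.0554
```

Call:
{"fn": "servo_tool", "kwargs": {
  "rows": [
    [0,0,0,0,-1],
    [0,0,-0.005,0,-1],
    [0,0,-0.01,0,-1],
    [0,0,-0.01,0,-1],
    [0,0,0,0,-1]
  ]
}}

```text
clock: 11.07
ee_pos: [0.5397, -0.2895, 0.0364]
tcp_rot: [-180.0, 0.2, 153.5]
force: [1.4, -1.1, -1.9]
gripper_width: 0.0554
```

Run:
```python
from h import *
m=np.load('w5.npy',allow_pickle=True).item()
print(onz(m,280,321,.044),onz(m,190,165,.044),onz(m,370,163,.044))
state(); f=viewer.grab_frame('wrist'); cv2.imwrite('pics/w6.png',f)
```

```text
[ 0.53808609 -0.2882485   0.044     ] [ 0.47676653 -0.28848233  0.044     ] [ 0.50058533 -0.2391035   0.044     ]
t 11.07 tcp [ 0.5397 -0.2895  0.0364] rpy [-179.98    0.21  153.54] F [ 1.4 -1.1 -1.9] w 0.0554 q [-33.   18.9  93.3   0.   67.6 -96.6]
```

View pics/w6.png

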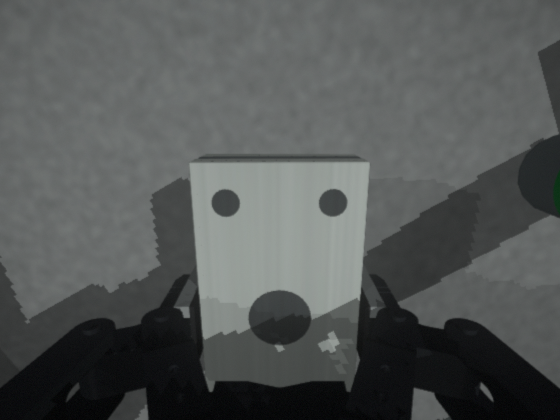

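Call:
{"fn": "servo_tool", "kwargs": {
  "rows": [
    [0,0,-0.02,0,-1],
    [0,0,-0.03,0,-1],
    [0,0,-0.04,0,-1],
    [0,0,-0.04,0,-1],
    [0,0,-0.03,0,-1]
  ]
}}

```text
clock: 11.53
ee_pos: [0.5387, -0.2888, 0.1969]
tcp_rot: [-180.0, 0.1, 153.5]
force: [0.8, -1.5, -2.7]
gripper_width: 0.0551
```

Call:
{"fn": "servo_tool", "kwargs": {
  "rows": [
    [0,0,-0.01,0,-1],
    [0,0,0,0,-1],
    [0,0,0,0,-1],
    [0,0,0,0,-1]
  ]
}}

```text
clock: 11.87
ee_pos: [0.5368, -0.2877, 0.1999]
tcp_rot: [180.0, -0.3, 153.5]
force: [-0.5, -0.2, -3.7]
gripper_width: 0.0557
```

Run:
```python
from h import *
state(); f=viewer.grab_frame('wrist');s=viewer.grab_frame('scene'); t=viewer.grab_frame('top'); cv2.imwrite('pics/s7.png',s)
a=cv2.resize(s[90:230,120:270],(428,400),interpolation=3)
cv2.imwrite('pics/s7c.png',np.hstack([a,cv2.resize(f[:,100:460],(343,400))])) 
m=viewer.camera_model('wrist'); cv2.imwrite('pics/w7.png',f); np.save('w7.npy',m,allow_pickle=True)
```

```text
t 11.87 tcp [ 0.5368 -0.2877  0.1999] rpy [179.97  -0.29 153.54] F [-0.5 -0.2 -3.7] w 0.0557 q [-33.   10.   85.7   0.   84.5 -96.5]
```

View pics/s7c.png

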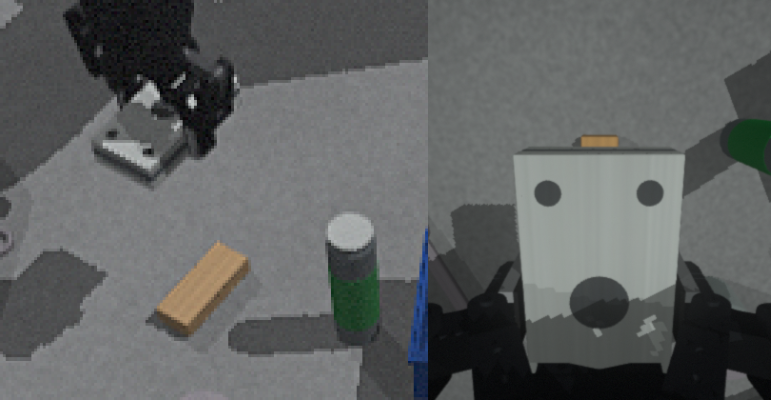

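Run:
```python
from h import *
o=state(); T=np.array([.5673,.2862,.2]); print(R([180,0,159.5]).T@(T-o['ee_pos']))
m=np.load('w7.npy',allow_pickle=True).item()
q=onz(m,280,321,.2+.035); print('hole?',q)
```

```text
t 12.02 tcp [ 0.537  -0.2877  0.2003] rpy [179.97  -0.28 153.54] F [-0.1 -0.6 -4. ] w 0.0555 q [-33.   10.   85.7   0.   84.6 -96.5]
[1.72590550e-01 5.48212764e-01 3.18634517e-04]
hole? [ 0.5369152  -0.28758794  0.235     ]
```

Call:
{"fn": "servo_tool", "kwargs": {
  "rows": [
    [0,0,0,-0.052,-1],
    [0,0,0,-0.052,-1],
    [0.0048,0.0152,0,0,-1],
    [0.0096,0.0305,0,0,-1],
    [0.0096,0.0305,0,0,-1]
  ]
}}

```text
clock: 12.43
ee_pos: [0.5416, -0.208, 0.2019]
tcp_rot: [180.0, -0.1, 159.3]
force: [0.3, 0.7, -3.3]
gripper_width: 0.0556
```

Call:
{"fn": "servo_tool", "kwargs": {
  "rows": [
    [0.0096,0.0305,0,0,-1],
    [0.0096,0.0305,0,0,-1],
    [0.0096,0.0305,0,0,-1],
    [0.0096,0.0305,0,0,-1],
    [0.0096,0.0305,0,0,-1]
  ]
}}

```text
clock: 12.85
ee_pos: [0.55, -0.0469, 0.2023]
tcp_rot: [-180.0, -0.1, 159.4]
force: [0.4, -0.9, -4.0]
gripper_width: 0.0557
```

Call:
{"fn": "servo_tool", "kwargs": {
  "rows": [
    [0.0096,0.0305,0,0,-1],
    [0.0096,0.0305,0,0,-1],
    [0.0096,0.0305,0,0,-1],
    [0.0096,0.0305,0,0,-1],
    [0.0096,0.0305,0,0,-1]
  ]
}}

```text
clock: 13.27
ee_pos: [0.5582, 0.1126, 0.2023]
tcp_rot: [-180.0, -0.1, 159.5]
force: [0.6, -0.7, -3.0]
gripper_width: 0.0551
```

Call:
{"fn": "servo_tool", "kwargs": {
  "rows": [
    [0.0096,0.0305,0,0,-1],
    [0.0096,0.0305,0,0,-1],
    [0.0096,0.0305,0,0,-1],
    [0.0096,0.0305,0,0,-1],
    [0.0096,0.0305,0,0,-1]
  ]
}}

```text
clock: 13.68
ee_pos: [0.5666, 0.2721, 0.2022]
tcp_rot: [-179.9, -0.1, 159.5]
force: [0.6, -0.7, -3.2]
gripper_width: 0.0555
```

Call:
{"fn": "servo_tool", "kwargs": {
  "rows": [
    [0.0048,0.0152,0,0,-1],
    [0,0,0.02,0,-1],
    [0,0,0.02,0,-1],
    [0,0,0.01,0,-1],
    [0,0,0,0,-1]
  ]
}}

```text
clock: 14.1
ee_pos: [0.5658, 0.2851, 0.1488]
tcp_rot: [-179.7, -0.3, 159.5]
force: [0.2, -0.1, -4.5]
gripper_width: 0.0552
```

Run:
```python
from h import *
state(); plan([.5673,.2862,.10],159.5)
f=viewer.grab_frame('wrist'); m=viewer.camera_model('wrist'); cv2.imwrite('pics/w8.png',f); np.save('w8.npy',m,allow_pickle=True)
```

```text
t 14.10 tcp [0.5658 0.2851 0.1488] rpy [-179.7    -0.32  159.48] F [ 0.2 -0.1 -4.5] w 0.0552 q [ 22.1  15.9  84.4  -0.   80.1 -47.4]
shift [-0.0013  0.0018  0.0488] rows>= 2 turn rad -0.0004
```

View pics/w8.png

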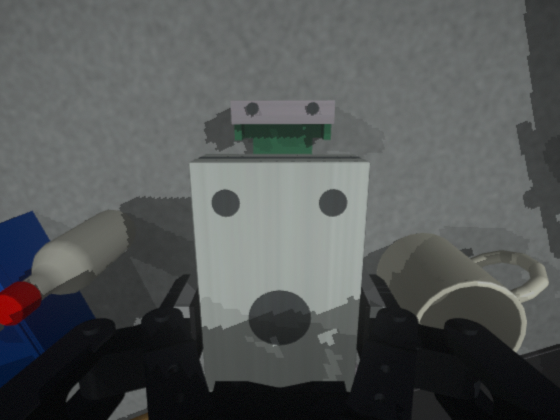

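Call:
{"fn": "servo_tool", "kwargs": {
  "rows": [
    [0,0.0015,0.025,0,-1],
    [0,0,0.03,0,-1],
    [0,0,0.03,0,-1],
    [0,0,0.014,0,-1],
    [0,0,0.004,0,-1]
  ]
}}

```text
clock: 14.57
ee_pos: [0.5672, 0.2864, 0.0477]
tcp_rot: [-179.8, -0.2, 159.5]
force: [-0.7, -0.3, -3.9]
gripper_width: 0.0553
```

Call:
{"fn": "servo_tool", "kwargs": {
  "rows": [
    [0,0,0,0,-1],
    [0,0,0,0,-1],
    [0,0,0,0,-1],
    [0,0,0,0,-1],
    [0,0,0,0,-1]
  ]
}}

```text
clock: 14.98
ee_pos: [0.5703, 0.288, 0.0524]
tcp_rot: [179.9, 0.1, 159.5]
force: [0.5, 0.0, -3.5]
gripper_width: 0.0552
```

Run:
```python
from h import *
state(); plan([.5673,.2862,.045],159.5)
f=viewer.grab_frame('wrist'); m=viewer.camera_model('wrist'); cv2.imwrite('pics/w9.png',f); np.save('w9.npy',m,allow_pickle=True)
f=np.clip(1.7*f.astype(float),0,255).astype('uint8'); crop(f,180,80,380,230,4,'pics/w9c.png')
```

```text
t 14.98 tcp [0.5703 0.288  0.0524] rpy [1.7989e+02 1.2000e-01 1.5950e+02] F [ 0.5  0.  -3.5] w 0.0552 q [ 22.2  21.5  88.2   0.   70.2 -47.3]
shift [ 0.0022 -0.0027  0.0074] rows>= 1 turn rad -0.0
```

View pics/w9c.png

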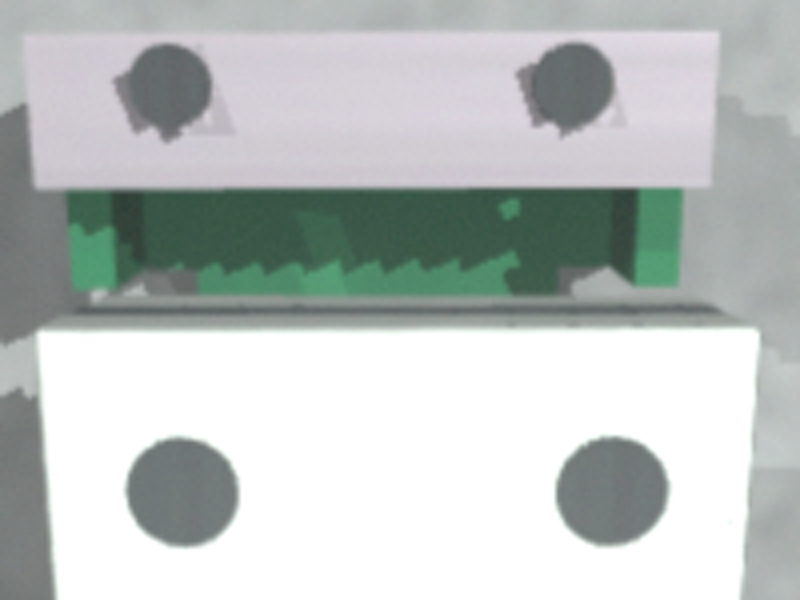

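Run:
```python
from h import *
m=np.load('w9.npy',allow_pickle=True).item()
g=lambda pts,z:np.array([onz(m,180+x/4-.375,80+y/4-.375,z) for x,y in pts])
T=R([180,0,159.5]); tcp=np.array([.5703,.288,.0524])
for n,p,z in (('lip',[(35,188),(712,186)],.046),('lipback',[(24,35),(719,31)],.046),('wallin',[(115,287),(636,285)],.032),('pile',[(38,328),(758,328)],.0874),('holes',[(182,492),(613,491)],.0874)):
    q=(g(p,z)-tcp)@T; d=q[1]-q[0]; print(n,(q.mean(0)*1e3).round(2),'w',round(np.linalg.norm(d)*1e3,2),'ang from y',round(np.degrees(np.arctan2(d[0],d[1])),2))
```

```text
lip [64.75 -2.99  6.4 ] w 69.02 ang from y 0.2
lipback [79.59 -3.13  6.4 ] w 68.75 ang from y 0.35
wallin [52.92 -3.03 20.4 ] w 59.29 ang from y 0.25
pile [ 56.88  -0.53 -35.  ] w 54.51 ang from y 0.02
holes [ 44.04  -0.57 -35.  ] w 33.76 ang from y 0.15
```

Call:
{"fn": "servo_tool", "kwargs": {
  "rows": [
    [0,-0.0025,0.005,0,-1],
    [0,0,0.008,0,-1],
    [0,0,0.006,0,-1],
    [0,0,0.003,0,-1],
    [0,0,0,0,-1]
  ]
}}

```text
clock: 15.45
ee_pos: [0.5669, 0.2846, 0.0265]
tcp_rot: [-179.9, -0.1, 159.5]
force: [-0.5, 0.3, -3.0]
gripper_width: 0.0554
```

Call:
{"fn": "servo_tool", "kwargs": {
  "rows": [
    [0,0,0,0,-1],
    [0,0,0,0,-1],
    [0,0,0,0,-1]
  ]
}}

```text
clock: 15.7
ee_pos: [0.5686, 0.2853, 0.0289]
tcp_rot: [180.0, 0.0, 159.5]
force: [0.1, -0.2, -3.4]
gripper_width: 0.0551
```

Run:
```python
from h import *
state(); plan([.5682,.2861,.0134],159.5)
```

```text
t 15.70 tcp [0.5686 0.2853 0.0289] rpy [1.7997e+02 3.0000e-02 1.5950e+02] F [ 0.1 -0.2 -3.4] w 0.0551 q [ 22.   22.9  89.1  -0.   68.  -47.5]
shift [0.0007 0.0006 0.0155] rows>= 1 turn rad 0.0
```

Now press the far end down on the +x wall gently so that the pile pivots.

Call:
{"fn": "servo_tool", "kwargs": {
  "rows": [
    [0,0,0.003,0,-1],
    [0,0,0.003,0,-1],
    [0,0,0.002,0,-1],
    [0,0,0.001,0,-1],
    [0,0,0.001,0,-1]
  ]
}}

```text
clock: 16.12
ee_pos: [0.5684, 0.2855, 0.0194]
tcp_rot: [180.0, 0.0, 159.5]
force: [-6.4, -1.0, 6.4]
gripper_width: 0.0556
```

Call:
{"fn": "servo_tool", "kwargs": {
  "rows": [
    [0,0,0.001,0,-1],
    [0,0,0.001,0,-1],
    [0,0,0.001,0,-1],
    [0,0,0,0,-1]
  ]
}}

```text
clock: 16.45
ee_pos: [0.5684, 0.2855, 0.0164]
tcp_rot: [180.0, 0.0, 159.5]
force: [-4.2, -0.7, 5.8]
gripper_width: 0.0555
```

Run:
```python
from h import *
state(); 
f=viewer.grab_frame('wrist'); m=viewer.camera_model('wrist'); cv2.imwrite('pics/w10.png',f); np.save('w10.npy',m,allow_pickle=True)
```

```text
t 16.45 tcp [0.5684 0.2855 0.0164] rpy [1.7997e+02 1.0000e-02 1.5951e+02] F [-4.2 -0.7  5.8] w 0.0555 q [ 22.   23.9  89.3   0.   66.8 -47.5]
```

View pics/w10.png

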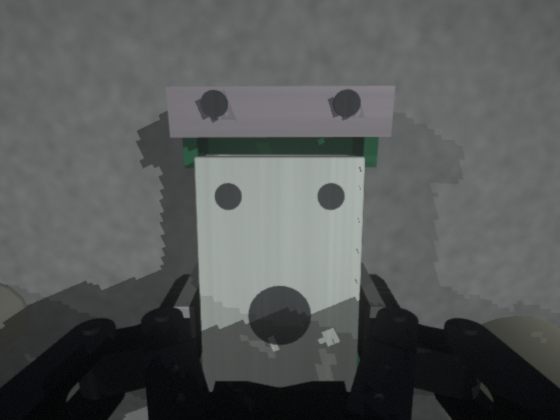

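Call:
{"fn": "servo_tool", "kwargs": {
  "rows": [
    [0,0,0.001,0,-1],
    [0,0,0.001,0,-1],
    [0,0,0.001,0,-1],
    [0,0,0,0,-1],
    [0,0,0,0,-1]
  ]
}}

```text
clock: 16.92
ee_pos: [0.5684, 0.2856, 0.0135]
tcp_rot: [180.0, 0.0, 159.5]
force: [-4.1, 0.5, 5.5]
gripper_width: 0.0555
```

Run:
```python
from h import *
state(); 
f=viewer.grab_frame('wrist'); m=viewer.camera_model('wrist'); cv2.imwrite('pics/w11.png',f); np.save('w11.npy',m,allow_pickle=True)
f=np.clip(1.7*f.astype(float),0,255).astype('uint8'); crop(f,180,80,380,230,4,'pics/w11c.png')
```

```text
t 16.92 tcp [0.5684 0.2856 0.0135] rpy [1.7997e+02 1.0000e-02 1.5951e+02] F [-4.1  0.5  5.5] w 0.0555 q [ 22.1  24.1  89.4   0.   66.5 -47.5]
```

View pics/w11c.png

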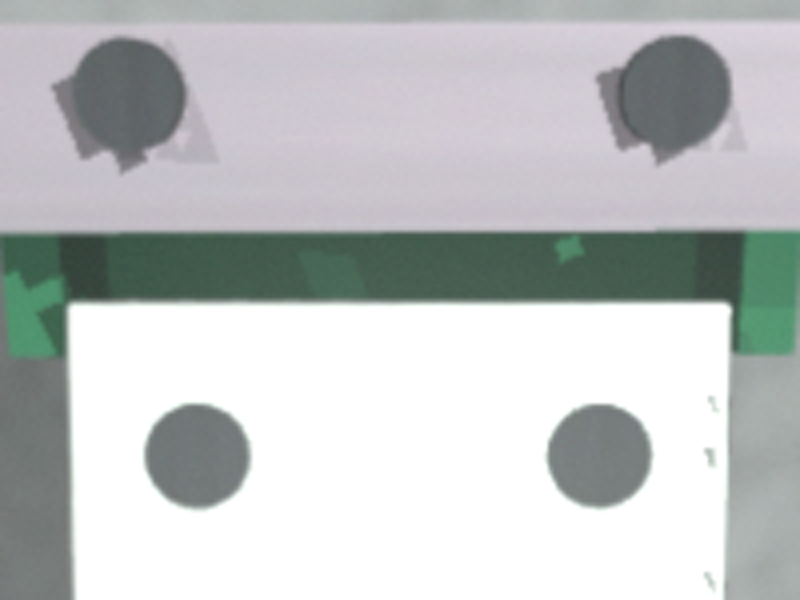

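Call:
{"fn": "servo_tool", "kwargs": {
  "rows": [
    [0,0,-0.0015,0,-1],
    [0,0,-0.001,0,-1],
    [0.002,0,0,0,-1],
    [0.003,0,0,0,-1],
    [0.003,0,0,0,-1]
  ]
}}

```text
clock: 17.38
ee_pos: [0.5603, 0.2878, 0.0145]
tcp_rot: [-180.0, -0.0, 159.5]
force: [0.1, -0.1, -3.2]
gripper_width: 0.0555
```

Call:
{"fn": "servo_tool", "kwargs": {
  "rows": [
    [0.002,0,0,0,-1],
    [0.001,0,0,0,-1],
    [0,0,0,0,-1],
    [0,0,0,0,-1]
  ]
}}

```text
clock: 17.72
ee_pos: [0.5579, 0.289, 0.015]
tcp_rot: [-180.0, 0.0, 159.5]
force: [-0.5, 0.5, -3.5]
gripper_width: 0.0552
```

Run:
```python
from h import *
state(); 
f=viewer.grab_frame('wrist'); m=viewer.camera_model('wrist'); cv2.imwrite('pics/w12.png',f); np.save('w12.npy',m,allow_pickle=True)
f=np.clip(1.7*f.astype(float),0,255).astype('uint8'); crop(f,160,60,400,240,3.3,'pics/w12c.png')
```

```text
t 17.72 tcp [0.5579 0.289  0.015 ] rpy [-180.      0.    159.51] F [-0.5  0.5 -3.5] w 0.0552 q [ 22.7  22.9  90.7  -0.   66.4 -46.8]
```

View pics/w12c.png

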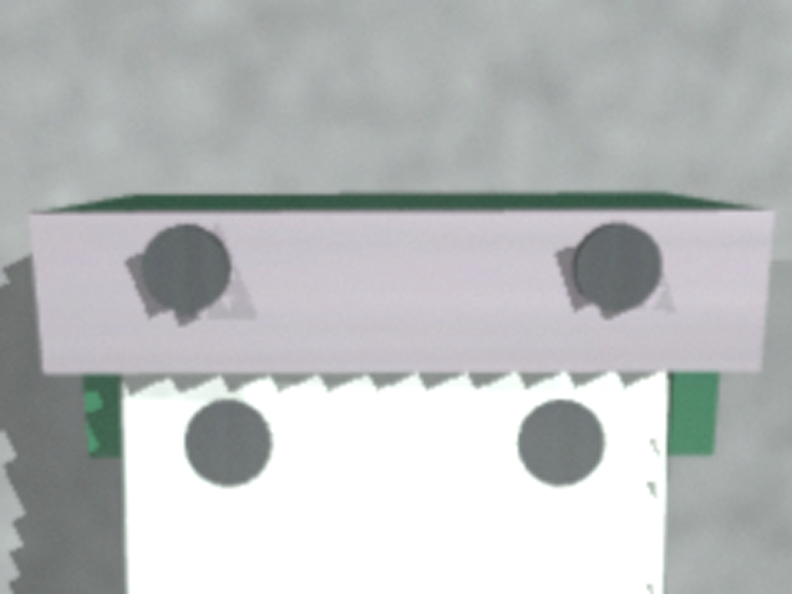

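Run:
```python
from h import *
m=np.load('w12.npy',allow_pickle=True).item(); tcp=np.array([.5579,.289,.015]); T=R([180,0,159.5])
px=lambda x,y:(160+(x+.5)/3.3-.5,60+(y+.5)/3.3-.5)
L=np.array([(onz(m,*px(*p),.046)-tcp)@T for p in [(43,373),(765,371)]]); print('lip',L*1e3)
nc=L.mean(0)[:2]-[.0475,0]
for sp in (.0338,.0340):
  u,v=px(395,443); o,d=ray(m,u,v); s=sp*m['fx']/(332/3.3); p=(o+d*s-tcp)@T   # d has unit depth
  print('hole tool',p*1e3,'z world',tcp[2]-p[2])
  for th in (9.5,11,12.5):
    t=np.radians(th); ax=np.array([-np.cos(t),0,-np.sin(t)]); n=np.array([-np.sin(t),0,np.cos(t)]) # tool coords (z down): far end direction up; inward normal down
    # normal into plate: pointing down (+z tool), perpendicular to ax
    n=np.array([-np.sin(t),0,np.cos(t)]); 
    c=p+ax*.0421+n*.012; print(th,'pile c tool',(c*1e3).round(1),'world z',round(tcp[2]-c[2],4),'to nest',((nc-c[:2])*1e3).round(2))
```

```text
lip [[ 52.18912259 -34.09226492 -31.        ]
 [ 52.43353248  35.61463902 -31.        ]]
hole tool [ 44.25086433  -0.0926665  -26.99642079] z world 0.04199642079020893
9.5 pile c tool [  0.7  -0.1 -22.1] world z 0.0371 to nest [4.06 0.85]
11 pile c tool [  0.6  -0.1 -23.2] world z 0.0382 to nest [4.18 0.85]
12.5 pile c tool [  0.6  -0.1 -24.4] world z 0.0394 to nest [4.26 0.85]
hole tool [ 44.07913789  -0.09231905 -26.31027512] z world 0.04131027511815687
9.5 pile c tool [  0.6  -0.1 -21.4] world z 0.0364 to nest [4.24 0.85]
11 pile c tool [  0.5  -0.1 -22.6] world z 0.0376 to nest [4.35 0.85]
12.5 pile c tool [  0.4  -0.1 -23.7] world z 0.0387 to nest [4.43 0.85]
```

Call:
{"fn": "servo_tool", "kwargs": {
  "rows": [
    [0.001,0.0004,0,0,-1],
    [0.002,0.0004,0,0,-1],
    [0.0012,0,0,0,-1],
    [0,0,0,0,-1],
    [0,0,0,0,-1]
  ]
}}

```text
clock: 18.18
ee_pos: [0.5542, 0.2913, 0.015]
tcp_rot: [-180.0, -0.0, 159.5]
force: [0.3, -0.2, -3.2]
gripper_width: 0.0556
```

Run:
```python
from h import *
state(); 
f=viewer.grab_frame('wrist'); m=viewer.camera_model('wrist'); cv2.imwrite('pics/w13.png',f)
f=np.clip(1.7*f.astype(float),0,255).astype('uint8'); crop(f,160,60,400,240,3.3,'pics/w13c.png')
s=viewer.grab_frame('scene'); crop(s,370,150,500,260,6,'pics/s13c.png')
```

```text
t 18.18 tcp [0.5542 0.2913 0.015 ] rpy [-180.     -0.    159.51] F [ 0.3 -0.2 -3.2] w 0.0556 q [ 23.   22.6  91.1  -0.   66.3 -46.5]
```

View pics/w13c.png

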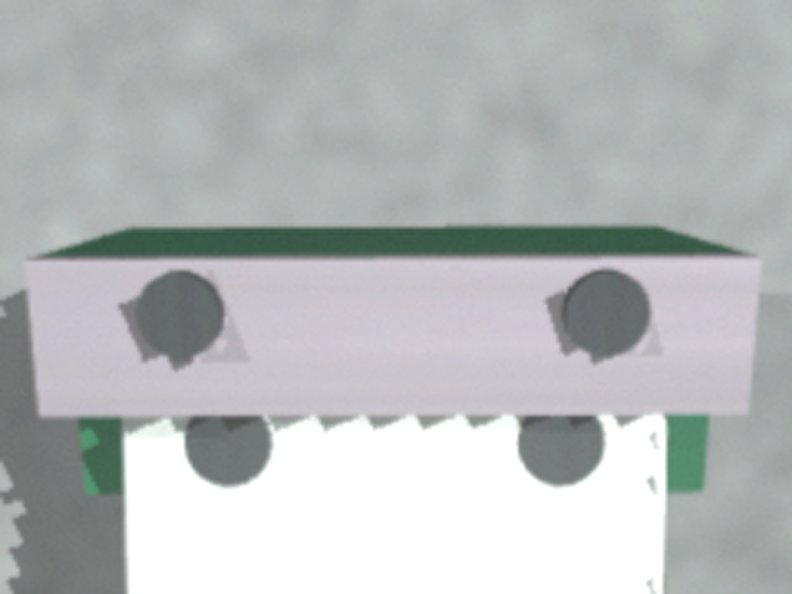

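View pics/s13c.png

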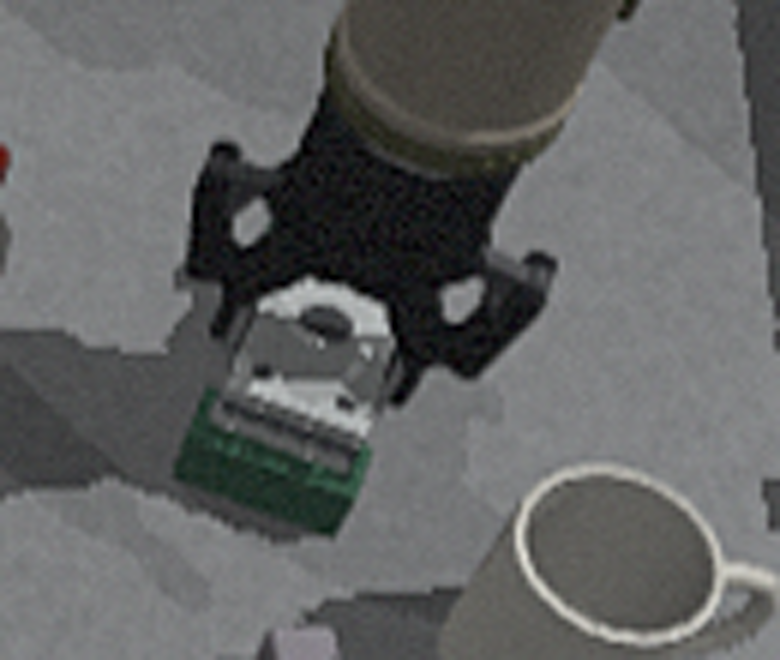

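Call:
{"fn": "servo_tool", "kwargs": {
  "rows": [
    [0,0,0.0015,0,-1],
    [0,0,0.0015,0,-1],
    [0,0,0.001,0,-1],
    [0,0,0.001,0,-1],
    [0,0,0,0,-1]
  ]
}}

```text
clock: 18.7
ee_pos: [0.5548, 0.2912, 0.0106]
tcp_rot: [180.0, 0.0, 159.5]
force: [-0.3, -2.2, 3.1]
gripper_width: 0.0552
```

Call:
{"fn": "servo_tool", "kwargs": {
  "rows": [
    [0,0,0.001,0,-1],
    [0,0,0.001,0,-1],
    [0,0,0.001,0,-1],
    [0,0,0,0,-1]
  ]
}}

```text
clock: 19.03
ee_pos: [0.5553, 0.2914, 0.0076]
tcp_rot: [179.9, 0.1, 159.5]
force: [3.6, -0.9, 4.8]
gripper_width: 0.0553
```

Run:
```python
from h import *
state(); 
f=viewer.grab_frame('wrist'); m=viewer.camera_model('wrist'); cv2.imwrite('pics/w14.png',f)
f=np.clip(1.7*f.astype(float),0,255).astype('uint8'); 
s=viewer.grab_frame('scene'); 
a=cv2.resize(f[60:240,160:400],(400,300),interpolation=3); b=cv2.resize(s[170:250,385:475],(400,355),interpolation=3)[:300]
cv2.imwrite('pics/c14.png',np.hstack([a,b]))
```

```text
t 19.03 tcp [0.5553 0.2914 0.0076] rpy [1.7993e+02 1.0000e-01 1.5949e+02] F [ 3.6 -0.9  4.8] w 0.0553 q [ 23.   23.3  91.1  -0.   65.5 -46.5]
```

View pics/c14.png

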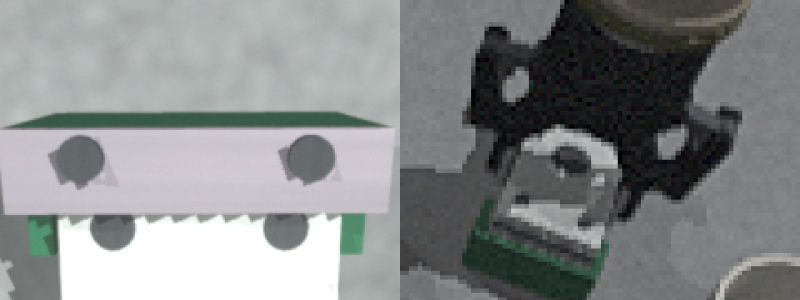

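Call:
{"fn": "servo_tool", "kwargs": {
  "rows": [
    [0,0,0.001,0,-1],
    [0,0,0.001,0,-1],
    [0,0,0.001,0,-1],
    [0,0,0,0,-1]
  ]
}}

```text
clock: 19.47
ee_pos: [0.5546, 0.2914, 0.0041]
tcp_rot: [180.0, 0.0, 159.5]
force: [4.4, -0.3, 4.6]
gripper_width: 0.0553
```

Call:
{"fn": "servo_tool", "kwargs": {
  "rows": [
    [0,0,0.001,0,-1],
    [0,0,0.0005,0,-1],
    [0,0,0.0005,0,-1],
    [0,0,0,0,-1]
  ]
}}

```text
clock: 19.8
ee_pos: [0.5543, 0.2913, 0.002]
tcp_rot: [180.0, -0.0, 159.5]
force: [4.0, -1.6, 4.4]
gripper_width: 0.0552
```

Run:
```python
from h import *
state(); 
f=viewer.grab_frame('wrist'); m=viewer.camera_model('wrist'); cv2.imwrite('pics/w15.png',f)
f=np.clip(1.7*f.astype(float),0,255).astype('uint8'); 
s=viewer.grab_frame('scene'); 
a=cv2.resize(f[60:240,160:400],(400,300),interpolation=3); b=cv2.resize(s[170:250,385:475],(400,355),interpolation=3)[:300]
cv2.imwrite('pics/c15.png',np.hstack([a,b]))
```

```text
t 19.80 tcp [0.5543 0.2913 0.002 ] rpy [179.99  -0.   159.5 ] F [ 4.  -1.6  4.4] w 0.0552 q [ 23.   23.7  91.3   0.   65.  -46.5]
```

View pics/c15.png

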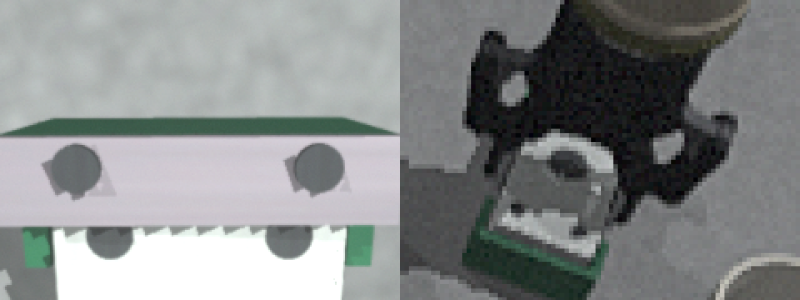

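Call:
{"fn": "servo_tool", "kwargs": {
  "rows": [
    [0,0,0.0005,0,-1],
    [0,0,0.0005,0,-1],
    [0,0,0,0,-1]
  ]
}}

```text
clock: 20.15
ee_pos: [0.5543, 0.2913, 0.0017]
tcp_rot: [180.0, -0.0, 159.5]
force: [-0.0, -2.3, 10.6]
gripper_width: 0.0553
```

Call:
{"fn": "servo_tool", "kwargs": {
  "rows": [
    [0,0,0.0005,0,-1],
    [0,0,0.0005,0,-1],
    [0,0,0,0,-1]
  ]
}}

```text
clock: 20.4
ee_pos: [0.5544, 0.2913, 0.0013]
tcp_rot: [-180.0, -0.0, 159.5]
force: [-2.6, -3.1, 16.4]
gripper_width: 0.0555
```

Run:
```python
from h import *
state(); 
f=viewer.grab_frame('wrist'); m=viewer.camera_model('wrist'); cv2.imwrite('pics/w16.png',f)
f=np.clip(1.7*f.astype(float),0,255).astype('uint8'); 
s=viewer.grab_frame('scene'); 
a=cv2.resize(f[60:240,160:400],(400,300),interpolation=3); b=cv2.resize(s[170:250,385:475],(400,355),interpolation=3)[:300]
cv2.imwrite('pics/c16.png',np.hstack([a,b]))
```

```text
t 20.40 tcp [0.5544 0.2913 0.0013] rpy [-180.     -0.    159.51] F [-2.6 -3.1 16.4] w 0.0555 q [ 23.   23.8  91.3   0.   65.  -46.5]
```

View pics/c16.png

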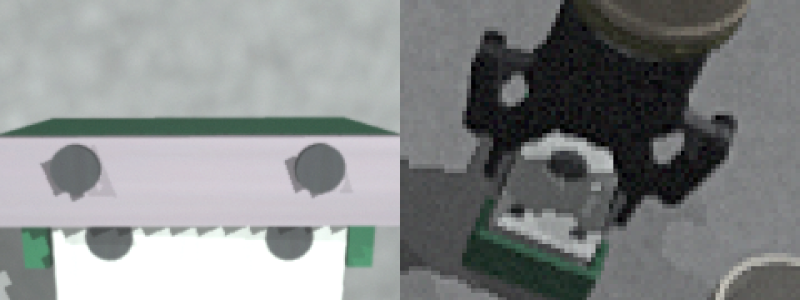

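Call:
{"fn": "servo_tool", "kwargs": {
  "rows": [
    [0,0,-0.0005,0,-1],
    [0,0,0,0,-1],
    [0,0,0,0,-0.0],
    [0,0,0,0,0.6],
    [0,0,0,0,1]
  ],
  "force": 20
}}

```text
clock: 20.92
ee_pos: [0.5528, 0.2909, -0.0007]
tcp_rot: [-179.9, -0.1, 159.5]
force: [-0.0, -0.2, -0.7]
gripper_width: 0.0772
```

Call:
{"fn": "servo_tool", "kwargs": {
  "rows": [
    [0,0,0,0,1],
    [0,0,0,0,1],
    [0,0,0,0,1],
    [0,0,-0.01,0,1],
    [0,0,-0.02,0,1]
  ]
}}

```text
clock: 21.33
ee_pos: [0.5518, 0.2902, 0.0279]
tcp_rot: [-179.8, -0.3, 159.5]
force: [0.1, 0.2, -0.1]
gripper_width: 0.0855
```

Call:
{"fn": "servo_tool", "kwargs": {
  "rows": [
    [0,0,-0.03,0,1],
    [0,0,-0.03,0,1],
    [0,0,-0.03,0,1],
    [0,0,-0.03,0,1],
    [0,0,-0.03,0,1]
  ]
}}

```text
clock: 21.75
ee_pos: [0.5541, 0.2912, 0.1829]
tcp_rot: [180.0, 0.0, 159.5]
force: [0.6, 0.5, 0.3]
gripper_width: 0.0853
```

Call:
{"fn": "servo_tool", "kwargs": {
  "rows": [
    [0,0,-0.02,0,1],
    [0,0,0,0,1],
    [0,0,0,0,1],
    [0,0,0,0,1],
    [0,0,0,0,1]
  ]
}}

```text
clock: 22.17
ee_pos: [0.5534, 0.2908, 0.1988]
tcp_rot: [-179.9, -0.1, 159.5]
force: [0.1, -1.5, 0.1]
gripper_width: 0.0855
```

Run:
```python
from h import *
state(); 
f=viewer.grab_frame('wrist'); m=viewer.camera_model('wrist'); cv2.imwrite('pics/w17.png',f); np.save('w17.npy',m,allow_pickle=True)
f=np.clip(1.7*f.astype(float),0,255).astype('uint8'); crop(f,225,100,345,250,4,'pics/w17c.png')
s=viewer.grab_frame('scene'); cv2.imwrite('pics/s17.png',s); crop(s,385,165,475,250,6,'pics/s17c.png')
```

```text
t 22.17 tcp [0.5534 0.2908 0.1988] rpy [-1.7989e+02 -1.1000e-01  1.5950e+02] F [ 0.1 -1.5  0.1] w 0.0855 q [ 23.   12.4  83.2  -0.   84.6 -46.5]
```

View pics/w17c.png

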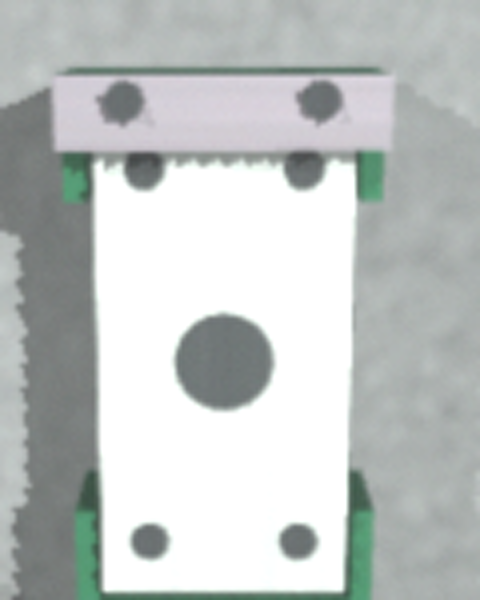

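View pics/s17c.png

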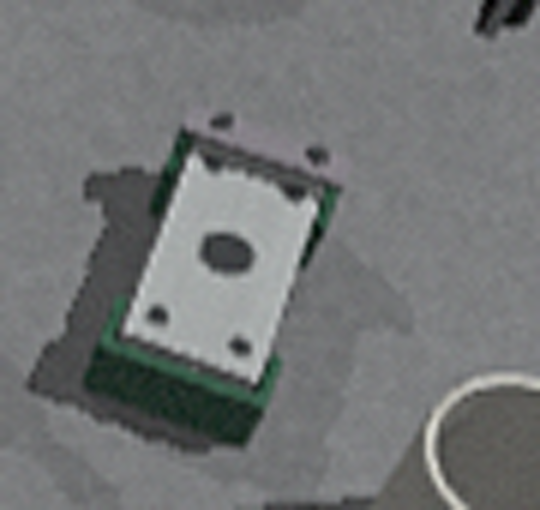

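View pics/s17.png

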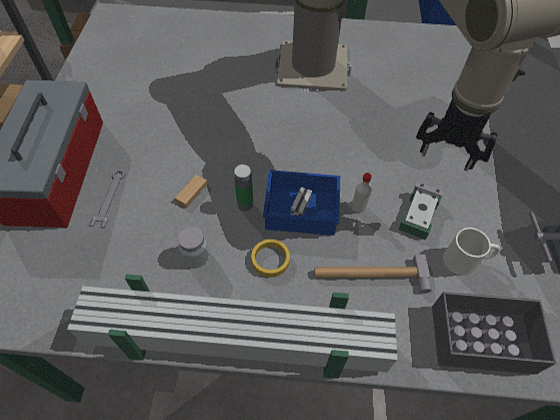

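Run:
```python
from h import *
m=np.load('w17.npy',allow_pickle=True).item()
g=lambda pts,z:np.array([onz(m,225+(x+.5)/4-.5,100+(y+.5)/4-.5,z)[:2] for x,y in pts])
L=g([(54,152),(394,152)],.046); ax=np.array([np.cos(np.radians(-20.5)),np.sin(np.radians(-20.5))]); ay=np.array([-ax[1],ax[0]])
nc=L.mean(0)+ax*.0475; print('nest',nc, np.linalg.norm(L[0]-L[1]))
for n,p in dict(hole=[(224,361)],bot=[(150,541),(297,541)],top=[(145,171),(303,171)],endc=[(103,592),(345,592)]).items():
    q=g(p,.036)-nc; print(n,(q.mean(0)@ax*1e3).round(2),(q.mean(0)@ay*1e3).round(2), np.linalg.norm(q[0]-q[-1]).round(4), [((x@ax)*1e3).round(1) for x in q])
```

```text
nest [0.55390727 0.29125059] 0.06953202438683723
hole -1.31 0.1 0.0 [np.float64(-1.3)]
bot 41.0 0.06 0.0337 [np.float64(41.0), np.float64(41.0)]
top -42.66 0.03 0.0335 [np.float64(-42.6), np.float64(-42.7)]
endc 53.58 0.19 0.0561 [np.float64(53.6), np.float64(53.5)]
```

```bash
python3 -c "
from workcell import ticket
print(ticket.close_job())"
```

```text
the job is handed in; nothing more can be done
None
```

I handed the job in at about 22 s of the 72 s limit, with every step of the task carried out. The system reports no verdict, so this rests on my own checks.

- **Offcut:** I gripped it in the green box and let it go in the blue bin. The last scene picture shows it lying in the bin.
- **Lift:** The three plates came off the block as one pile. The wrist force matched all three (about 3.7 N), and the picture showed the block bare.
- **Tilt:** I pressed the pile's far end on the low wall so that it pivoted about 11° in the grip. I then slid the lower end in under the lip and lowered the pile until the force rose to about 16 N. I backed off 0.5 mm before letting go.

**Last checks:**
- **Position:** The top plate is centred about 1.2 mm off lengthwise and 0.1 mm sideways.
- **Level:** Its hole spacing measures 33.7 mm at one end and 33.5 mm at the other, so it lies flat. Two of those holes were partly hidden by the lip.
- **Lower two plates:** I could not see these directly. I judged them only by the top plate lying flat and by the box walls around them.
- **Bystanders:** They look unmoved in the last scene picture; I did not measure them.
- **Arm:** It finished clear above the box, touching nothing.

No check failed. Earlier estimates of the pile's x and y from the two fixed cameras differed by about 4–5 mm, so I used the wrist camera for the fit.

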